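Hold the spring clip open round the recipe card's top edge

ROBOT

A 6-joint arm with a two-finger parallel gripper is mounted at the origin on a cart in front of the work surface, level with it; the furniture and walls round the work are solid. World frame = base frame: x ahead of the robot, y to its left, z up, the work surface at z = 0. Lengths are in m, angles in rad, forces in N, time in s.
With the tool pointing down it reaches from about 0.35 to 0.85 m from the base axis. Payload 8.1 kg.
Tool frame: the origin (TCP) lies on the mounting face of the last link; the fingertips stand 186 mm ahead of it and the grasp point (between the pads) lies 167 mm ahead of it (robot.finger_overhang is the distance from the TCP to the fingertips, in m); z points along the fingers, y is the line along which they close (so a half turn about z gives the same grasp; the last joint's range is limited). The gripper opens to 93 mm and grips with 3 to 60 N. Pads are 15 mm wide; open, the fingers measure 128 mm over their backs; the gripper's body (75 mm by 188 mm) begins 65 mm behind the grasp point.
Start: joints at [-0.085, 0.13, 1.488, -0, 1.523, -0.085], TCP at [0.6, 0, 0.405] pointing down, gripper open.
Joint ranges: [-2.96, 2.96], [-0.89, 2.26], [0.02, 2.5], [-1.34, 4.48], [0, 2.73], [-2.66, 2.66]. Speed limits (rad/s): [2.39, 2.39, 2.79, 3.14, 3.14, 3.14].

INTERFACE

Orientations are given as a rotation vector (axis times angle).
In Python, from plant import readout, read_camera, get_calibration, job, robot gives the robot as it stands.
- The arm moves only by the shell command python3 -m handwheel 'ROWS' [FORCE]. ROWS is JSON, a list of rows, each a list of 5 numbers: the shift along the world's x, y, z in cm, then the turn about the world's z in rad, then the closure, from 0 (fully open) to 1 (shut). In form: [[tx, ty, tz, spin, gripper], ...]. A call has 1 to 10 rows; each row shifts and turns the commanded pose from where the row before left it; what a row does not reach is not made up. A row lasts 1/8 s, in which the tool goes at most 62.5 mm and 10.7 degrees, less where a joint would pass 70% of its speed; a pose out of reach is approached as far as the arm can. A call is refused whole if a number of a shift passes 6.25 or a number of a turn 0.188, either way. A call with a gripper value outside its range is refused whole. The fingers move at their own pace and stop on an object; FORCE is the grip in N (left out, the last holds). Time passes only in rows, so rows that do not move let the fingers close. It gives the time, the measured TCP pose, the force, the opening and the grip force at its end, in the units of the state.
- readout.read_state(): the state, without advancing time (a new reading comes with each control period).
- read_camera(name): name is "scene" or "side" or "wrist"; returns the picture (400x640x3 uint8, red, green, blue); there is no depth.
- get_calibration(name): a dict with "fovy" (degrees; the focal length in pixels is half the picture's height over the tangent of half this angle, whatever the lens; pixels are square), "cx", "cy" (the principal point, pixels), "pose" (4x4, takes a point from camera to world coordinates). Camera axes: x right, y down, z forward; pixel columns grow to the right and rows downward; lengths in m; the calibration is good to about 2 mm. A picture is of the moment at which its call begins: read the wrist's pose just before it. get_calibration takes no time and is no camera call; for the wrist camera it gives the pose at the moment of the call.
- job.close_job(): hands the job in; it is judged then, once.
The state is a dict: "t": time; "q": joint angles; "dq": joint speeds; "joint_torque": joint torques, N m; "tool_pos": TCP position; "orientation": TCP orientation; "force": force on the tool from outside, world axes, zero at the start; "wrist_torque": the same for the moment, N m; "opening": finger opening in m; "gripper_force": force on a finger pad.
Only numpy, scipy, OpenCV 4.12 (cv2) and the standard library are available. Lean on these libraries where they do the work, as an engineer would, in place of code of your own. Each camera call takes 0.05 s, during which the arm holds its last target. There are 200 camera calls.

TASK

First slide the splash guard of the recipe stand fully down. Then take the spring clip off its rest by squeezing its handles and hold it squeezed wide open, upright, around the middle of the recipe card's top edge, one jaw on each side and nothing of it touching the card, so that another card can be slipped in. Finish while still holding it there like that, and do not disturb the things standing around.

Things in the scene. Friction and masses are not known exactly. Their poses are not given: they have to be found in the camera images.
- stand: recipe stand, fixed: dark wooden base 110 (x) x 140 (y) x 16 mm with an upright stiff white card in its middle, 4 mm thick (x), 105 mm wide (y); the card's picture side and the guard face -x, towards the robot. The guard's two posts stand 24 mm in front (-x) of the card at y +-59.5 mm, 150 mm tall. A row of books, 280 mm tall, stands to its right. Origin: centre of the underside, z up.
- card_top (a point): middle of the card's top edge, 155 mm above the stand's underside; axes as the stand's: x across the card's thickness (faces at +-2 mm), y along the edge, z up.
- guard (a joint): height in m of the splash guard (clear upright pane in an aluminium frame, 24 mm in front of the card): 0 fully down, 0.08 fully up. It slides straight up and down; friction of about 4 N holds it where it is left. Fully down its frame's top is 40 mm below the card's top edge; raised, it is in the way of the clip.
- guard_grip (a point): grip point of the guard: on the black upright tab before the frame's top, 24 mm wide (stand's y), 16 mm thick (x), 48 mm tall, 42 mm in front (-x) of the card; the point is 17 mm below the tab's top, mid width and thickness, and moves with the guard (138 mm above the stand's underside when fully down). Grip it from above, fingers at its sides along y.
- rest: clip rest, fixed: dark wooden base 70 (x) x 80 (y) x 14 mm with an upright steel fin 4 mm thick (x), 50 mm wide (y), its top 75 mm above the underside. The clip sits astride the fin, its pivot barrel (radius 6 mm) on the fin's top. Origin at the centre of the underside, z up.
- clip: loose grey spring clip like a big clothes peg, 28 mm wide (y), 90 g. Origin on its pivot axis; y along the pivot, z up to the handles, x the way it opens. Handles: press them together 10 to 45 mm above the pivot; on the fin they splay to 56 mm over their tops (46 mm up), fully squeezed they are parallel, 30 mm over the outside, 51 mm up. The jaws reach 48 mm below the pivot.
- clip_front (a joint): opening angle in rad of the clip's -x lever: 0 shut, 0.3 fully squeezed (stop), about 0.04 when shut on the fin. Full squeeze takes about 6 to 9 N at the handles and opens the jaw tips to 29 mm inside, about 44 mm outside; let go, the spring shuts it.
- clip_back (a joint): opening angle of the clip's +x lever, coupled to the other and always equal to it.
- clip_front_tip (a point): inner lower edge of the jaw tip of the -x lever, in the middle of its width, 48 mm below the pivot when shut, 46 mm when squeezed.
- clip_back_tip (a point): the same of the +x lever.
- mug: white cup with a handle, 62x88x50 mm, a bystander; origin at the centre of its underside.
- lemon: lemon, 78x55x56 mm, a bystander; origin at the centre of its underside.
- mill: brown wooden pepper mill, 58 mm across, 165 mm tall, a bystander; origin at the centre of its underside.
- vase: dark ribbed vase, 93 mm across, 200 mm tall, a bystander; origin at the centre of its underside.
There are look-alikes about, which are no part of the job. What is shaped like the clip but green is not meant.

How it is judged:
On the way, in this order (a step that is already met when the one before it is completed fails the run):
1. the splash guard is fully down (value of joint guard below 0.006 m), for 0.2 s.
2. the clip is squeezed open between the fingers and lifted clear of its rest (value of joint each of clip_front, clip_back above 0.22 rad and contact force between the fingers and clip above 2 N and z of clip in the frame of rest above 0.125 m), for 0.1 s.
At the end, for the whole second after the job is handed in: Guard within 6 mm of fully down; fingers squeeze the clip open beyond 0.22 rad; its jaw tips are on either side of the card, 0.5 mm or more off its faces, 8 to 40 mm below the top edge, within 30 mm of its middle; clip upright and in line within 0.25 rad, still, touching neither stand nor rest (value of joint guard below 0.006 m and value of joint each of clip_front, clip_back above 0.22 rad and contact force between the fingers and clip above 2 N and ((x of clip_front_tip in the frame of card_top below -0.0025 m and x of clip_back_tip in the frame of card_top above 0.0025 m) or (x of clip_back_tip in the frame of card_top below -0.0025 m and x of clip_front_tip in the frame of card_top above 0.0025 m)) and z of clip_front_tip in the frame of card_top between -0.04 and -0.008 m and y of clip_front_tip in the frame of card_top between -0.03 and 0.03 m and z of clip_back_tip in the frame of card_top between -0.04 and -0.008 m and y of clip_back_tip in the frame of card_top between -0.03 and 0.03 m and angle between the y axis of clip and the y axis of card_top, either way round below 0.25 rad and angle between clip's own z axis and vertical below 0.25 rad and contact force between clip and stand below 0.5 N and linear speed of clip below 0.02 m/s and contact force between clip and rest below 0.1 N); the arm keeps its last pose, push and grip.
It fails at once if the mug is moved by more than 20 mm or tipped (distance of mug from where it was at the start of the episode above 0.02 m or angle between mug's own z axis and vertical above 0.4 rad).
It fails at once if the lemon is moved by more than 20 mm (distance of lemon from where it was at the start of the episode above 0.02 m).
It fails at once if the mill is moved by more than 20 mm or tipped (distance of mill from where it was at the start of the episode above 0.02 m or angle between mill's own z axis and vertical above 0.4 rad).
It fails at once if the vase is moved by more than 20 mm or tipped (distance of vase from where it was at the start of the episode above 0.02 m or angle between vase's own z axis and vertical above 0.4 rad).
It also fails if it takes over 48 s, if anything falls off the work surface, if the arm or the gripper's body presses on something with over 40 N, if the wrist force passes 120 N, or if a joint passes its speed limit or range.

## Working session

There is one attempt and no reset: what is moved stays moved. The work goes in short steps, Python scripts to look and compute and a shell command to move; the robot and the scene stay as the last step left them, time stands still between calls to the robot, and variables do not carry over. Pictures are saved under pics/ and viewed, at most 14 in all, crops included, and the job is handed in when it is done.

```bash
mkdir -p pics; cat > h.py <<'E'
import numpy as np, cv2
from plant import readout, read_camera, get_calibration, job, robot
def K(c): 
    f=200/np.tan(np.radians(c['fovy'])/2); return f,c['cx'],c['cy']
def ray(c,u,v):
    f,cx,cy=K(c); P=np.array(c['pose']); d=P[:3,:3]@np.array([(u-cx)/f,(v-cy)/f,1]); return P[:3,3],d/np.linalg.norm(d)
def onz(c,u,v,z):
    o,d=ray(c,u,v); return o+d*(z-o[2])/d[2]
def tri(rs):
    A=np.zeros((3,3));b=np.zeros(3)
    for o,d in rs:
        M=np.eye(3)-np.outer(d,d);A+=M;b+=M@o
    x=np.linalg.solve(A,b); return x,[np.linalg.norm((np.eye(3)-np.outer(d,d))@(x-o)) for o,d in rs]
def proj(c,p):
    f,cx,cy=K(c); P=np.array(c['pose']); q=P[:3,:3].T@(np.array(p)-P[:3,3]); return q[0]/q[2]*f+cx,q[1]/q[2]*f+cy
def save(n,im): cv2.imwrite(n,cv2.cvtColor(im,cv2.COLOR_RGB2BGR))
E
python3 - <<'E'
from h import *
np.set_printoptions(precision=3,suppress=True)
a=[]
for n in ['scene','side','wrist']:
    c=get_calibration(n); im=read_camera(n); np.save('pics/%s0.npy'%n,im); save('pics/%s0.png'%n,im); print(n,c['fovy'],c['cx'],c['cy']);print(np.array(c['pose']))
    np.save('pics/%s0_c.npy'%n,c,allow_pickle=True)
s=readout.read_state();print(s)
E
```

```text
scene 56.65717729587955 320.433261595298 201.65345507657264
[[-0.531 -0.501  0.683 -0.086]
 [-0.847  0.296 -0.442  0.597]
 [ 0.019 -0.813 -0.582  0.635]
 [ 0.     0.     0.     1.   ]]
side 51.58732783896215 315.0663864920622 194.75002437108873
[[ 0.994 -0.052  0.094  0.442]
 [-0.107 -0.551  0.828 -0.475]
 [ 0.009 -0.833 -0.554  0.589]
 [ 0.     0.     0.     1.   ]]
wrist 67.362458566822 322.94437740714 198.85915047906553
[[ 1.     0.002 -0.002  0.599]
 [ 0.001 -0.964 -0.266  0.074]
 [-0.002  0.266 -0.964  0.385]
 [ 0.     0.     0.     1.   ]]
{'t': 0.15, 'q': array([-0.085,  0.131,  1.489, -0.   ,  1.523, -0.085]), 'dq': array([ 0.002, -0.001, -0.004,  0.   ,  0.   ,  0.001]), 'joint_torque': array([  0.   , -56.047, -49.233,   0.077,   0.031,  -0.   ]), 'tool_pos': array([0.6  , 0.   , 0.404]), 'orientation': array([-2.221, -2.221,  0.001]), 'force': array([-0.706, -0.357,  0.63 ]), 'wrist_torque': array([0.011, 0.074, 0.012]), 'gripper_force': 0.0, 'opening': 0.09305855447468593}
```

View pics/scene0.png

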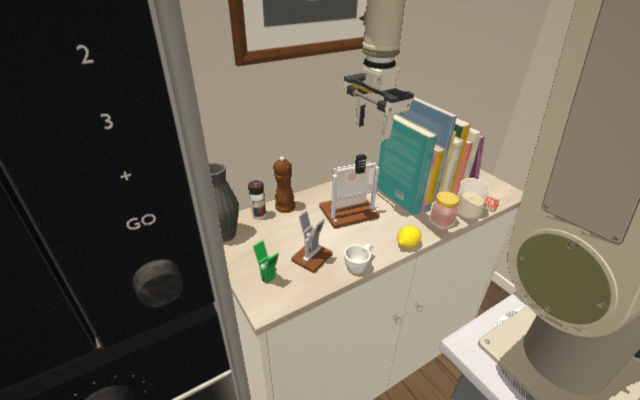

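View pics/side0.png

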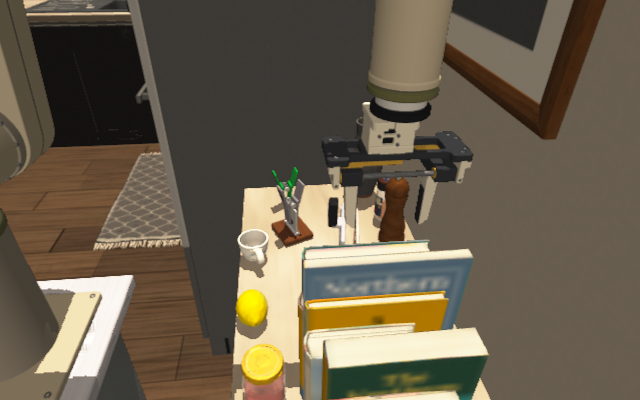

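View pics/wrist0.png

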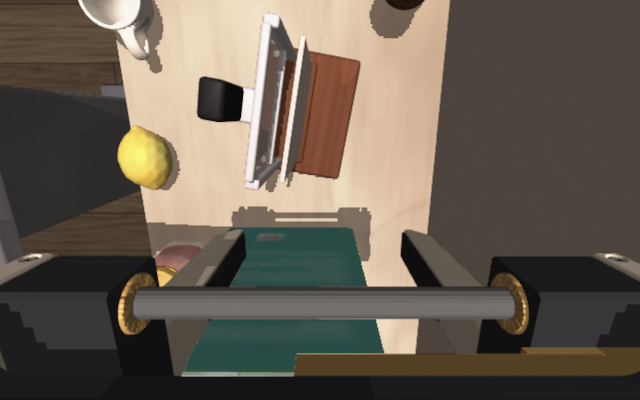

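The guard is raised: its black tab is at scene (361,165) and wrist (213,100). There are two clip shapes: grey on the brown rest at scene (312,238), and green at (265,262), which is the decoy. The grey one, standing on a wooden rest, fits. I'll lift and shift left for a second overhead view.

```bash
python3 -m handwheel '[[0,0,6,0,0],[0,0,6,0,0],[-1,5,0,0,0],[-1,5,0,0,0],[0,4,0,0,0],[0,0,0,0,0],[0,0,0,0,0]]'
python3 - <<'E'
from h import *
n='wrist'
c=get_calibration(n); im=read_camera(n); np.save('pics/wrist1.npy',im); np.save('pics/wrist1_c.npy',c,allow_pickle=True)
sc=np.load('pics/scene0.npy')
save('pics/w1.png',im)
a=cv2.resize(sc[150:285,240:390],None,fx=4,fy=4,interpolation=cv2.INTER_CUBIC)
save('pics/sc_crop.png',a); print(np.array(c['pose']).round(3))
E
```

```text
t: 1.02
tool_pos: [0.58, 0.1398, 0.5244]
orientation: [-2.221, -2.222, 0.001]
force: [0.4, 0.3, 0.0]
opening: 0.0931
gripper_force: 0.0
[[ 1.     0.002 -0.001  0.579]
 [ 0.001 -0.964 -0.266  0.214]
 [-0.001  0.266 -0.964  0.505]
 [ 0.     0.     0.     1.   ]]
```

View pics/w1.png

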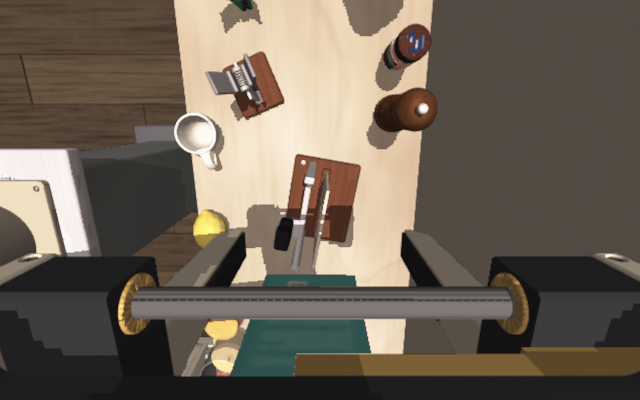

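View pics/sc_crop.png

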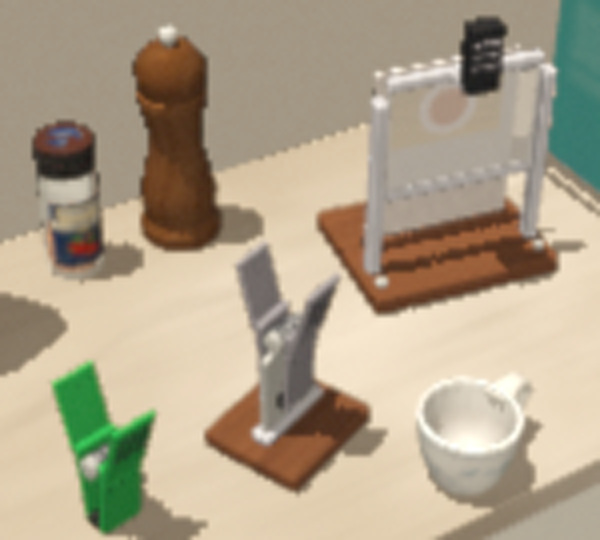

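The wrist view shows the grey clip on its brown rest at (243,85), the stand base at (325,195), the tab at (284,234), the mug at (198,137), the lemon at (210,228) and the mill at (408,108). The scene crop confirms that the grey clip sits on the wooden rest, and the green one stands bare on the table. Next I'll measure the base rectangles and the tab.

```bash
cat > m.py <<'E'
from h import *
np.set_printoptions(precision=4,suppress=True)
def L(n): return np.load(f'pics/{n}.npy'),np.load(f'pics/{n}_c.npy',allow_pickle=True).item()
def base(n,box,z):
    im,c=L(n); hsv=cv2.cvtColor(im,cv2.COLOR_RGB2HSV); h,s,v=cv2.split(hsv)
    m=((h<12)&(s>110)&(v>30)).astype(np.uint8)*255
    k=np.zeros_like(m);x0,y0,x1,y1=box;k[y0:y1,x0:x1]=m[y0:y1,x0:x1]
    k=cv2.morphologyEx(k,cv2.MORPH_OPEN,np.ones((3,3)))
    pts=np.argwhere(k)[:,::-1]
    W=np.array([onz(c,u,v,z)[:2] for u,v in pts],np.float32)
    (cx,cy),(w,hh),a=cv2.minAreaRect(W*1000); print(n,'rect ctr',cx,cy,'size',w,hh,'ang',a,'n',len(pts))
base('wrist1',(285,150,365,250),.012); base('wrist1',(222,48,290,122),.011)
def dark(n,box,t=45):
    im,c=L(n);x0,y0,x1,y1=box
    m=np.zeros(im.shape[:2],np.uint8); m[y0:y1,x0:x1]=(im[y0:y1,x0:x1].max(2)<t)*255
    nn,lab,st,ce=cv2.connectedComponentsWithStats(m); i=1+np.argmax(st[1:,4]); 
    cn=cv2.findContours((lab==i).astype(np.uint8),0,2)[0][0]; ap=cv2.approxPolyDP(cn,3,True)[:,0]
    print(n,st[i],ce[i],ap.tolist()); return c
dark('wrist0',(190,65,250,130)); dark('wrist1',(268,210,300,258)); dark('scene0',(350,150,372,178)); dark('side0',(322,190,342,230))
E
python3 m.py
python3 - <<'E'
from h import *
for n in ['scene','side']:
    c=get_calibration(n); np.save('pics/%s1_c.npy'%n,c,allow_pickle=True); np.save('pics/%s1.npy'%n,read_camera(n))
im=np.load('pics/side1.npy'); w0=np.load('pics/wrist0.npy'); w1=np.load('pics/wrist1.npy')
# composite: [wrist1 clip crop x5 | wrist0 tab x4] / [side crop]
A=cv2.resize(w1[45:125,200:290],(400,356),interpolation=cv2.INTER_CUBIC)
B=cv2.resize(w0[0:200,180:380],(400,400),interpolation=cv2.INTER_CUBIC)
C=cv2.resize(im[160:260,230:430],(400,200),interpolation=cv2.INTER_CUBIC)
D=cv2.resize(im[165:255,265:355],(400,400),interpolation=cv2.INTER_CUBIC)
o=np.zeros((600,800,3),np.uint8); o[:356,:400]=A; o[:400,400:]=B[:400]; o[400:,400:]=C; o[356:600,:400]=D[:244]
save('pics/comp.png',o)
E
```

```text
wrist1 rect ctr 574.7025146484375 76.20390319824219 size 139.2878875732422 108.48387145996094 ang 79.90170288085938 n 3671
wrist1 rect ctr 470.3445129394531 259.20111083984375 size 69.09817504882812 78.72368621826172 ang 22.6685848236084 n 1392
wrist0 [ 198   77   45   45 1078] [223.2783 102.2059] [[201, 78], [198, 115], [217, 121], [239, 119], [242, 89], [221, 80]]
wrist1 [274 218  19  33 445] [283.3798 233.9618] [[290, 218], [282, 218], [276, 231], [277, 249], [287, 248]]
scene0 [356 157  10  16  64] [359.1875 165.2344] [[365, 157], [357, 158], [357, 172], [363, 171], [356, 167], [357, 161]]
side0 [329 199   8  28 175] [332.2971 214.3657] [[330, 199], [331, 226], [336, 223], [336, 205], [331, 205]]
```

View pics/comp.png

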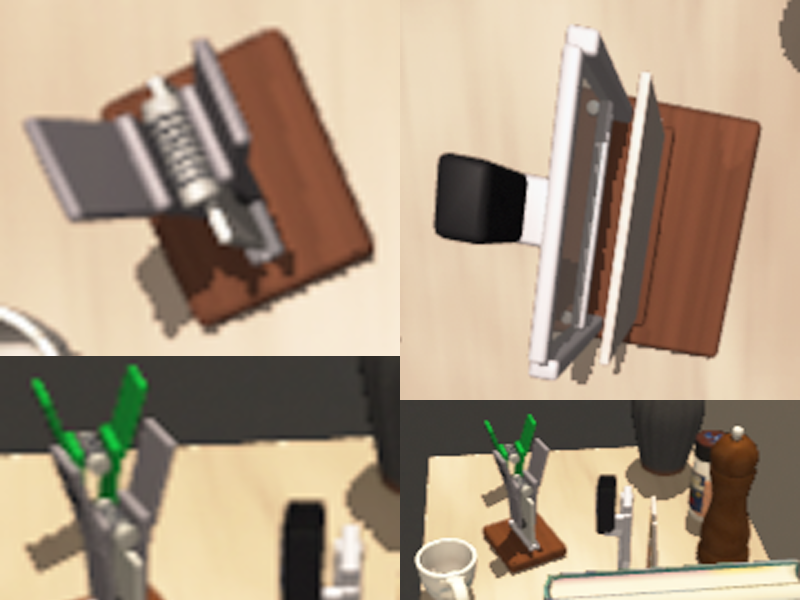

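The composite shows the clip's handles splayed along the rest's x axis, with the barrel at wrist1 (239,78) or so. The tab top is clear at wrist0 (209,97). Next I'll get the tab height from its known x,y line and from triangulation.

```bash
cat > n.py <<'E'
from m import *
s0,cs=L('scene0');d0,cd=L('side0');_,w0=L('wrist0');_,w1=L('wrist1')
a=np.radians(-10.1);R=np.array([[np.cos(a),-np.sin(a)],[np.sin(a),np.cos(a)]])
S=np.array([.5747,.0762])
def sw(x,y,z): return np.r_[S+R@[x,y],z]
for z in (.175,.195,.215,.235):
    print(z)
    for c,n in ((w0,'w0'),(w1,'w1'),(cs,'sc'),(cd,'sd')):
        print(n,np.array([proj(c,sw(x,y,z)) for x,y in((-.05,-.012),(-.05,.012),(-.034,.012),(-.034,-.012))]).round(0).tolist())
print('posts/card', [np.round(proj(w0,sw(x,y,z)),0).tolist() for x,y,z in ((-.024,.0595,.15),(-.024,-.0595,.15),(0,.0525,.155),(0,-.0525,.155))])
print('card w1',[np.round(proj(w1,sw(x,y,z)),0).tolist() for x,y,z in ((-.024,.0595,.15),(-.024,-.0595,.15),(0,.0525,.155),(0,-.0525,.155))])
# barrel
print('barrel', tri([ray(w1,200+172/400*90,45+140/356*80), ray(cs,240+278/4,150+335/4)]))
T=np.array([.4703,.2592])
print('rest top fin proj w1',proj(w1,np.r_[T,.081]),'scene',proj(cs,np.r_[T,.081]))
# books: teal top corners
for u,v in((265,275),(355,275)): print('book',onz(w1,u,v,.28))
E
python3 n.py | tail -32
```

```text
wrist1 rect ctr 574.7025146484375 76.20390319824219 size 139.2878875732422 108.48387145996094 ang 79.90170288085938 n 3671
wrist1 rect ctr 470.3445129394531 259.20111083984375 size 69.09817504882812 78.72368621826172 ang 22.6685848236084 n 1392
wrist0 [ 198   77   45   45 1078] [223.2783 102.2059] [[201, 78], [198, 115], [217, 121], [239, 119], [242, 89], [221, 80]]
wrist1 [274 218  19  33 445] [283.3798 233.9618] [[290, 218], [282, 218], [276, 231], [277, 249], [287, 248]]
scene0 [356 157  10  16  64] [359.1875 165.2344] [[365, 157], [357, 158], [357, 172], [363, 171], [356, 167], [357, 161]]
side0 [329 199   8  28 175] [332.2971 214.3657] [[330, 199], [331, 226], [336, 223], [336, 205], [331, 205]]
0.175
w0 [[212.0, 118.0], [215.0, 80.0], [240.0, 85.0], [236.0, 122.0]]
w1 [[276.0, 239.0], [279.0, 220.0], [293.0, 222.0], [290.0, 241.0]]
sc [[365.0, 167.0], [357.0, 168.0], [354.0, 165.0], [362.0, 164.0]]
sd [[326.0, 218.0], [327.0, 209.0], [336.0, 210.0], [336.0, 218.0]]
0.195
w0 [[201.0, 118.0], [204.0, 76.0], [231.0, 81.0], [227.0, 123.0]]
w1 [[274.0, 246.0], [277.0, 226.0], [291.0
[... 484 characters left out ...]
0, 72.0], [201.0, 124.0]]
w1 [[267.0, 263.0], [270.0, 241.0], [287.0, 244.0], [283.0, 265.0]]
sc [[368.0, 145.0], [359.0, 146.0], [356.0, 143.0], [365.0, 142.0]]
sd [[327.0, 187.0], [328.0, 179.0], [338.0, 180.0], [337.0, 188.0]]
posts/card [[271.0, 20.0], [251.0, 184.0], [303.0, 36.0], [281.0, 182.0]]
card w1 [[309.0, 180.0], [294.0, 268.0], [327.0, 190.0], [313.0, 268.0]]
barrel (array([0.4681, 0.2647, 0.0828]), [np.float64(0.0010868827179708624), np.float64(0.0010868827179708323)])
rest top fin proj w1 (np.float64(241.41414167026252), np.float64(80.33199019009719)) scene (np.float64(311.53787371599236), np.float64(232.9668317517723))
book [0.5301 0.0853 0.28  ]
book [0.6055 0.0855 0.28  ]
```

The tab top is at about z=0.197, so the guard is about 42 mm up. The stand is at (0.575, 0.076) with yaw −10.1°, and the rest at (0.470, 0.259–0.263) with yaw about 23°. The books' face is at y≈−0.073, so the gripper clears it. Going to the tab.

```bash
python3 -m handwheel '[[-0.6,-0.7,0,0.174,0.45],[-0.6,-0.7,0,0.174,0.45],[-0.6,-0.7,0,0.174,0.45],[-0.6,-0.7,0,0.174,0.45],[-0.6,-0.7,0,0.174,0.45],[-0.6,-0.7,0,0.174,0.45],[-0.5,-0.7,0,0.174,0.45],[-0.5,-0.7,0,0.174,0.45],[0,0,-5,0,0.45],[0,0,-4,0,0.45]]' 15 && python3 -m handwheel '[[0,0,0,0,0.45]]'
python3 - <<'E'
from h import *
c=get_calibration('wrist'); im=read_camera('wrist'); save('pics/w2.png',im); np.save('pics/wrist2.npy',im); np.save('pics/wrist2_c.npy',c,allow_pickle=True)
print(readout.read_state()['tool_pos'],readout.read_state()['orientation'])
E
```

```text
t: 2.42
tool_pos: [0.5339, 0.0829, 0.4335]
orientation: [0.283, 3.128, -0.0]
force: [-0.2, 0.4, 0.2]
opening: 0.0512
gripper_force: 0.0
t: 2.55
tool_pos: [0.5331, 0.083, 0.4311]
orientation: [-0.282, -3.122, 0.002]
force: [0.0, -0.6, -0.2]
opening: 0.0511
gripper_force: 0.0
[0.53372052 0.08324929 0.43403473] [-2.82207729e-01 -3.12617637e+00  7.45608498e-04]
```

View pics/w2.png

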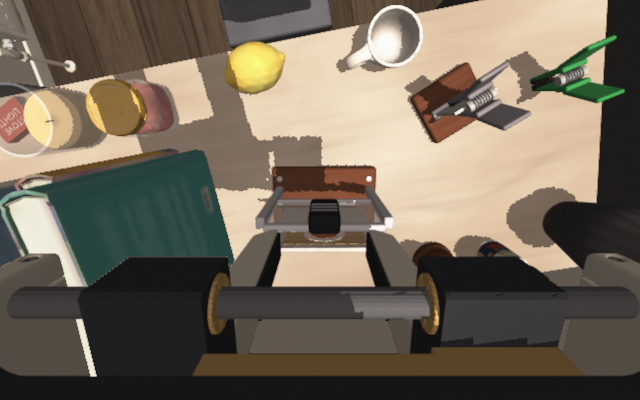

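The tab at (323,215) is centred between the fingers at (270..375) and square to them. I'll lower 8.6 cm and grip.

```bash
python3 -m handwheel '[[0,0,-3,0,0.45],[0,0,-3,0,0.45],[0,0,-2.6,0,0.45],[0,0,0,0,0.45],[0,0,0,0,1],[0,0,0,0,1],[0,0,0,0,1],[0,0,0,0,1]]' 15
```

```text
t: 3.6
tool_pos: [0.5343, 0.0834, 0.3497]
orientation: [0.281, 3.127, -0.002]
force: [-0.6, -4.8, 1.9]
opening: 0.0242
gripper_force: 15.0
```

```bash
python3 -m handwheel '[[0,0,-1,0,1],[0,0,-1,0,1],[0,0,-1,0,1],[0,0,-0.6,0,1],[0,0,0,0,1]]'; python3 -m handwheel '[[0,0,-0.3,0,1],[0,0,0,0,1]]';python3 -m handwheel '[[0,0,-0.3,0,1],[0,0,0,0,1]]'
```

```text
t: 4.22
tool_pos: [0.5343, 0.0834, 0.3124]
orientation: [0.281, 3.128, -0.002]
force: [4.8, -4.1, -5.2]
opening: 0.0239
gripper_force: 15.0
t: 4.47
tool_pos: [0.5343, 0.0834, 0.31]
orientation: [0.281, 3.128, -0.002]
force: [2.4, -4.9, -1.0]
opening: 0.0237
gripper_force: 15.0
t: 4.72
tool_pos: [0.5343, 0.0834, 0.307]
orientation: [0.281, 3.128, -0.002]
force: [1.4, -5.2, -0.7]
opening: 0.024
gripper_force: 15.0
```

```bash
python3 -m handwheel '[[0,0,-0.4,0,1],[0,0,0,0,1]]';python3 -m handwheel '[[0,0,-0.4,0,1],[0,0,0,0,1]]'
```

```text
t: 4.97
tool_pos: [0.5343, 0.0834, 0.3029]
orientation: [0.281, 3.128, -0.002]
force: [2.0, -5.0, -1.4]
opening: 0.024
gripper_force: 15.0
t: 5.22
tool_pos: [0.5346, 0.0834, 0.3003]
orientation: [0.281, 3.127, -0.002]
force: [-1.4, -5.3, 7.7]
opening: 0.0242
gripper_force: 15.0
```

```bash
python3 -m handwheel '[[0,0,-0.3,0,1],[0,0,0,0,1]]'
python3 - <<'E'
from m import *
for n in ['scene','wrist']:
    c=get_calibration(n); im=read_camera(n); np.save(f'pics/{n}3.npy',im); np.save(f'pics/{n}3_c.npy',c,allow_pickle=True)
A=cv2.resize(np.load('pics/scene3.npy')[130:250,300:420],(600,600),interpolation=cv2.INTER_CUBIC); save('pics/s3.png',A)
E
```

```text
t: 5.48
tool_pos: [0.5351, 0.0833, 0.2988]
orientation: [0.281, 3.125, -0.002]
force: [-3.2, -7.0, 15.5]
opening: 0.0241
gripper_force: 15.0
wrist1 rect ctr 574.7025146484375 76.20390319824219 size 139.2878875732422 108.48387145996094 ang 79.90170288085938 n 3671
wrist1 rect ctr 470.3445129394531 259.20111083984375 size 69.09817504882812 78.72368621826172 ang 22.6685848236084 n 1392
wrist0 [ 198   77   45   45 1078] [223.2783 102.2059] [[201, 78], [198, 115], [217, 121], [239, 119], [242, 89], [221, 80]]
wrist1 [274 218  19  33 445] [283.3798 233.9618] [[290, 218], [282, 218], [276, 231], [277, 249], [287, 248]]
scene0 [356 157  10  16  64] [359.1875 165.2344] [[365, 157], [357, 158], [357, 172], [363, 171], [356, 167], [357, 161]]
side0 [329 199   8  28 175] [332.2971 214.3657] [[330, 199], [331, 226], [336, 223], [336, 205], [331, 205]]
```

View pics/s3.png

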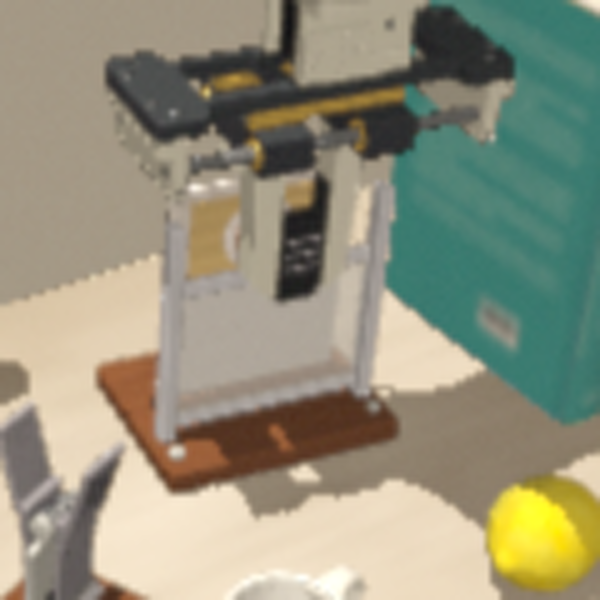

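The guard frame's lower edge is on the base and the force climbs against the stop, so it is fully down. I'll release, rise, and go over the clip.

```bash
python3 -m handwheel '[[0,0,0.2,0,1],[0,0,0,0,0.4],[0,0,0,0,0.4],[0,0,0,0,0.4],[0,0,3,0,0.4],[0,0,5,0,0.4],[0,0,6,0,0.4],[0,0,0,0,0.4]]' && python3 -m handwheel '[[-1.1,2.9,0,-0.166,0],[-1.1,2.9,0,-0.166,0],[-1.1,3,0,-0.166,0],[-1.1,3,0,-0.166,0],[-1.1,3,0,-0.166,0],[-0.9,2.8,0,-0.166,0],[0,0,-5,0,0],[0,0,-3,0,0],[0,0,0,0,0]]'
cat > k.py <<'E'
from h import *
for n in ['scene','wrist']:
    c=get_calibration(n); im=read_camera(n); np.save(f'pics/{n}4.npy',im); np.save(f'pics/{n}4_c.npy',c,allow_pickle=True); 
A=np.load('pics/scene4.npy'); w=np.load('pics/wrist4.npy')
o=np.zeros((560,800,3),np.uint8); o[:400,:640]=w; o[400:560,:240]=cv2.resize(A[150:230,320:440],(240,160)); save('pics/w4.png',o)
E
python3 k.py
```

```text
t: 6.58
tool_pos: [0.5351, 0.0843, 0.4442]
orientation: [0.279, 3.119, 0.003]
force: [0.5, 0.6, 0.9]
opening: 0.0556
gripper_force: 0.0
t: 7.7
tool_pos: [0.4686, 0.2596, 0.3537]
orientation: [-1.738, -2.612, 0.01]
force: [-0.2, -0.6, -0.5]
opening: 0.0928
gripper_force: 0.0
```

View pics/w4.png

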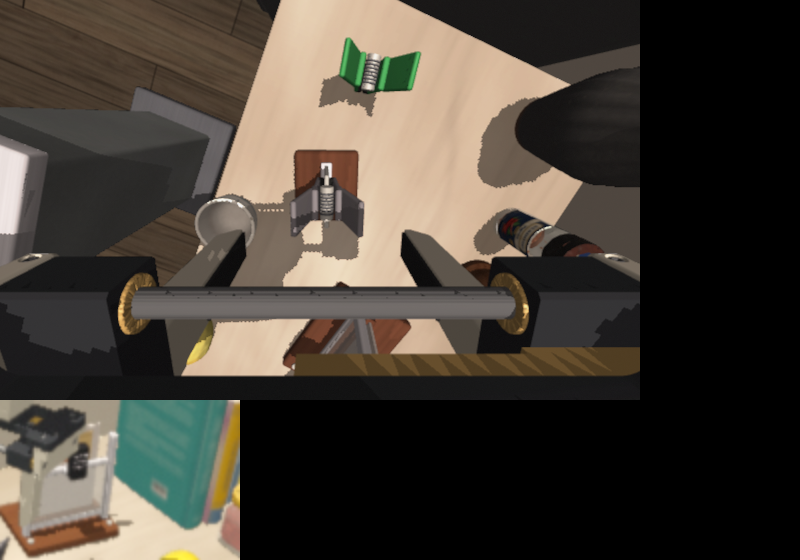

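The wrist view shows the grey clip at (327,201), square to the fingers, with the guard still down in the inset. I'll check the residual offset on the barrel plane.

```bash
python3 - <<'E'
from h import *
c=np.load('pics/wrist4_c.npy',allow_pickle=True).item(); s=readout.read_state(); print(s['tool_pos'],s['orientation'])
print('barrel',onz(c,327,201,.084)); f=onz(c,326,167,.075);print('fin end',f)
im=np.load('pics/wrist4.npy');h,sa,v=cv2.split(cv2.cvtColor(im,cv2.COLOR_RGB2HSV)); m=np.zeros_like(h); m[140:240,280:370]=((h<12)&(sa>110)&(v>30))[140:240,280:370]; m=cv2.morphologyEx(m,2,np.ones((3,3)))
print(cv2.minAreaRect(np.array([onz(c,u,v,.012)[:2]*1000 for v,u in np.argwhere(m)],np.float32)), proj(c,np.r_[s['tool_pos'][:2],.111]))
E
```

```text
[0.47000696 0.26006345 0.35800077] [-1.74085916e+00 -2.61475184e+00  5.29817371e-04]
barrel [0.46974156 0.26313168 0.084     ]
fin end [0.45784911 0.28913809 0.075     ]
((464.828369140625, 273.0940856933594), (68.53694152832031, 49.00984573364258), 22.78827667236328) (np.float64(326.0967262920529), np.float64(213.82656361358357))
```

```bash
python3 -m handwheel '[[0,0.1,-3,0,0],[0,0,-3,0,0],[0,0,-2,0,0],[0,0,0,0,0],[0,0,0,0,0]]' 20; python3 -m handwheel '[[0,0,0,0,1],[0,0,0,0,1],[0,0,0,0,1],[0,0,0,0,1],[0,0,0,0,1],[0,0,0,0,1]]'
```

```text
t: 8.43
tool_pos: [0.4709, 0.2613, 0.2799]
orientation: [1.74, 2.614, 0.004]
force: [0.5, 0.1, 0.8]
opening: 0.0929
gripper_force: 0.0
t: 9.18
tool_pos: [0.471, 0.2614, 0.2798]
orientation: [1.74, 2.613, 0.005]
force: [0.1, -0.6, 12.5]
opening: 0.0373
gripper_force: 7.7
```

```bash
python3 -m handwheel '[[0,0,0,0,1],[0,0,0,0,1],[0,0,0,0,1],[0,0,0,0,1]]'
```

```text
t: 9.68
tool_pos: [0.4708, 0.2614, 0.2801]
orientation: [1.74, 2.613, 0.004]
force: [-2.8, -0.9, 14.1]
opening: 0.0297
gripper_force: 20.0
```

Fully squeezed (29.7 mm). Lifting straight up.

```bash
python3 -m handwheel '[[0,0,0.5,0,1],[0,0,1,0,1],[0,0,2,0,1],[0,0,3,0,1],[0,0,4,0,1],[0,0,4,0,1],[0,0,2,0,1],[0,0,0,0,1],[0,0,0,0,1]]'
python3 - <<'E'
from h import *
S=[]
for n in ['scene','side','wrist']:
    c=get_calibration(n); im=read_camera(n); np.save(f'pics/{n}5.npy',im); np.save(f'pics/{n}5_c.npy',c,allow_pickle=True); S.append((c,im))
s=readout.read_state(); p=s['tool_pos']; print(p,s['opening'])
g=np.r_[p[:2],p[2]-.2]
o=np.zeros((480,800,3),np.uint8)
for i,(c,im) in enumerate(S[:2]):
    u,v=map(int,proj(c,g)); print(u,v); b=im[max(v-50,0):v+50,u-40:u+40]; o[:b.shape[0]*4,i*400:i*400+320]=cv2.resize(b,None,fx=4,fy=4,interpolation=cv2.INTER_CUBIC)
save('pics/p5.png',o)
E
```

```text
t: 10.8
tool_pos: [0.4697, 0.2609, 0.4407]
orientation: [-1.74, -2.614, 0.004]
force: [0.1, 0.3, -0.9]
opening: 0.0295
gripper_force: 20.0
[0.46972244 0.26089844 0.44069173] 0.030046699715885018
311 173
287 134
```

View pics/p5.png

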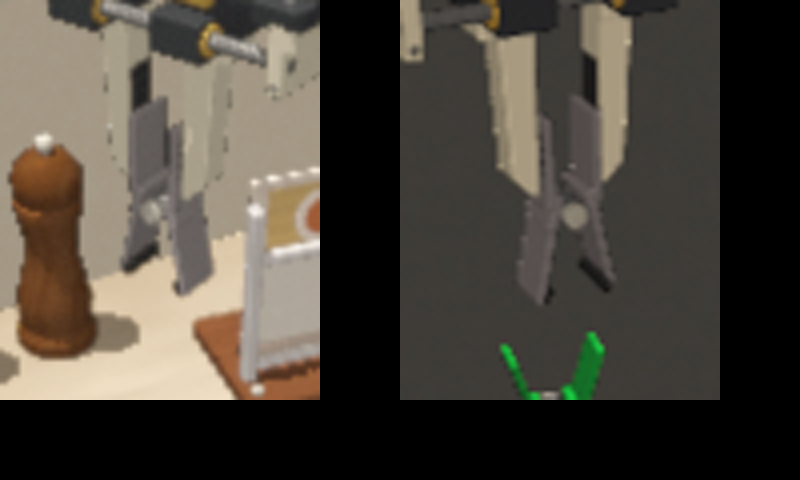

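The clip is held wide open and upright. The pivot is at scene (309,176) and side (290,137.5), so I'll check its height in the grip.

```bash
python3 - <<'E'
from h import *
c=[np.load(f'pics/{n}5_c.npy',allow_pickle=True).item() for n in ['scene','side']]
print(tri([ray(c[0],309,176),ray(c[1],290.3,137.5)]))
p=np.array([.4697,.2609,0]);yd=np.array([-np.sin(.396),np.cos(.396),0])
for k,(u,v) in zip(c,((309,176),(290.3,137.5))):
    o,d=ray(k,u,v)
    for e in (-.02,0,.02):  # height where ray passes nearest vertical line through barrel end
        q=p+yd*e; n=d[:2]; t=((q-o)[:2]@n)/(n@n); print(e,o+d*t-q)
E
```

```text
(array([0.47530531, 0.26324093, 0.23278672]), [np.float64(1.308944138359946e-05), np.float64(1.3089441383685006e-05)])
-0.02 [0.00857431 0.01444044 0.22511488]
0 [0.00248476 0.00418472 0.23500794]
0.02 [-0.00360478 -0.006071    0.24490099]
-0.02 [-3.03919135e-03  1.38080425e-04  2.42756140e-01]
0 [ 0.00549616 -0.00024971  0.23404659]
0.02 [ 0.0140315  -0.0006375   0.22533704]
```

```bash
python3 -m handwheel '[[0.7,-1.2,0,-0.05,1],[1.3,-2.3,0,-0.07,1],[1.5,-2.7,0,-0.08,1],[1.5,-2.7,0,-0.08,1],[1.5,-2.7,0,-0.08,1],[1.5,-2.7,0,-0.08,1],[1.5,-2.5,0,-0.08,1],[1,-1.65,0,-0.052,1],[0,0,0,0,1],[0,0,0,0,1]]'
python3 - <<'E'
from h import *
s=readout.read_state(); print(s['tool_pos'],s['orientation'],2*np.degrees(np.arctan2(s['orientation'][1],s['orientation'][0])))
w=read_camera('wrist');c=get_calibration('wrist');np.save('pics/wrist6.npy',w);np.save('pics/wrist6_c.npy',c,allow_pickle=True)
A=read_camera('scene');B=read_camera('side')
o=np.zeros((600,800,3),np.uint8)
u,v=map(int,proj(get_calibration('scene'),[.575,.076,.17])); o[:400,:400]=cv2.resize(A[v-50:v+50,u-50:u+50],(400,400),interpolation=cv2.INTER_CUBIC)
u,v=map(int,proj(get_calibration('side'),[.575,.076,.17])); o[:400,400:]=cv2.resize(B[v-50:v+50,u-50:u+50],(400,400),interpolation=cv2.INTER_CUBIC)
o[400:,:320]=cv2.resize(w,(320,200)); save('pics/p6.png',o)
E
```

```text
t: 12.2
tool_pos: [0.5748, 0.077, 0.4426]
orientation: [-2.407, -2.018, 0.0]
force: [-0.1, 0.6, -1.0]
opening: 0.0295
gripper_force: 20.0
[0.57477658 0.07697396 0.44257009] [-2.40663773e+00 -2.01837549e+00  2.50794783e-04] -280.0288793982072
```

View pics/p6.png

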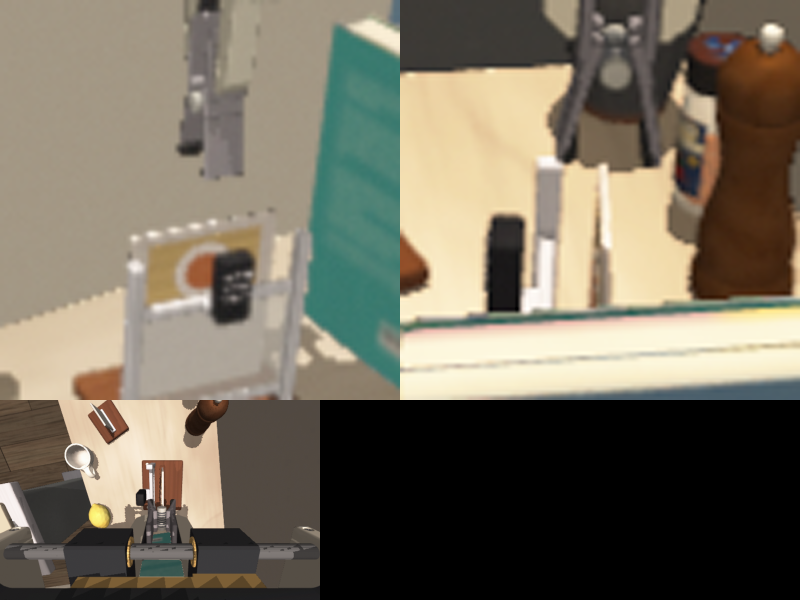

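The side view shows the jaws (565–655) straddling the card (605), aligned at −10°. Lowering 6.5 cm.

```bash
python3 -m handwheel '[[0,0,-1.5,0,1],[0,0,-1.5,0,1],[0,0,-1.5,0,1],[0,0,-1.2,0,1],[0,0,-0.8,0,1],[0,0,0,0,1],[0,0,0,0,1],[0,0,0,0,1]]'
python3 - <<'E'
from h import *
s=readout.read_state(); print(s['tool_pos'],s['force'],s['dq'])
o=np.zeros((400,800,3),np.uint8)
for i,n in enumerate(['scene','side']):
    im=read_camera(n);u,v=map(int,proj(get_calibration(n),[.575,.076,.15])); o[:,i*400:i*400+400]=cv2.resize(im[v-50:v+50,u-50:u+50],(400,400),interpolation=cv2.INTER_CUBIC)
save('pics/p7.png',o)
E
```

```text
t: 13.35
tool_pos: [0.5752, 0.0765, 0.3785]
orientation: [2.408, 2.017, 0.002]
force: [0.1, 0.3, -2.1]
opening: 0.0296
gripper_force: 20.0
[0.57522866 0.07649962 0.37851323] [ 0.06528084  0.29587112 -2.12422118] [ 0.00050441 -0.00036843  0.00202291  0.00111136 -0.00050631  0.00016148]
```

View pics/p7.png

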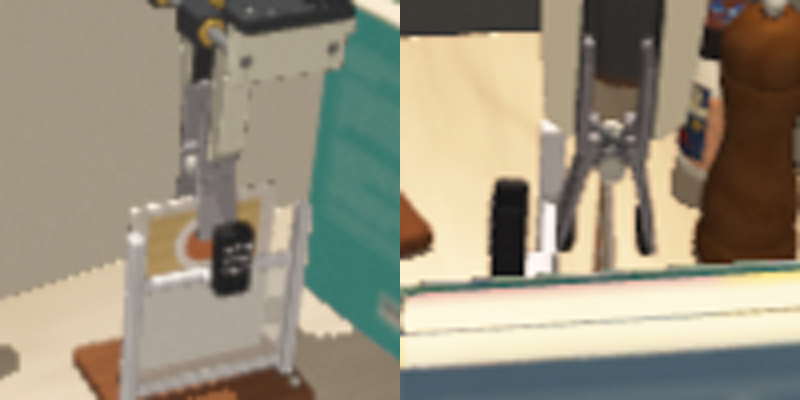

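The jaws are at (567,245) and (647,245), one on each side of the card (605), with clear gaps. The guard is down and the contact force is nil, so I'm handing in.

```bash
python3 -c "
from plant import job; print(job.close_job())"
```

```text
the job is handed in; nothing more can be done
None
```

I handed in the job at about 13.5 s with the guard fully down and the clip held squeezed open and upright around the middle of the card's top edge. The last pictures show a clear gap on each side of the card, and the hand-in returned no verdict.

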